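# Drop a movement nest plate over its locating pins and lock it

### The job

The nest plate with the watch movement lies cocked on its fixture, resting on the tips of the two locating pins. Push it sideways with the fingertips until both its holes drop over the pins and it lies flat on the fixture; then push the keeper by its knob all the way round over the end of the plate to lock it. Do not grip or lift anything, do not touch the movement in its nest, and leave the loupe, oil stand and tweezers where they are.

Things in the scene. Friction and masses are not known exactly. Their poses are not given: they have to be found in the camera images.
- fixture: Fixed steel work fixture; origin on the bench, under the seated plate's centre; x to the fence, y to the keeper, z up. Base slab 12 mm thick, so its deck is at z = 12 mm; it spans x -42 to 62, y -54 to 54 mm. An ear at x -18 to 38 mm carries the keeper and continues to y = 89 mm. Its y axis points roughly away from the robot, its fence is on the robot's right.
- fence (a point): Middle of the foot of the fence's front face, at (48.8, 0, 12) mm in the fixture frame. The fence is a dark bar on the deck, y -52 to 52 mm, 14 mm above the deck. A plate pushed squarely against it has its holes within 1 mm of the pins in x; slid along it (+y from the start) it drops over the pins, which then stop it.
- pin_a (a point): Foot (at deck height) of the locating pin nearer the keeper, at (26, 33) mm in the fixture frame. Pin 8 mm in diameter, 6 mm high, its top 4 mm a round dome.
- pin_b (a point): The same for the other pin, at (26, -33) mm in the fixture frame.
- nest_plate: Loose aluminium plate 96 (x) x 120 (y) x 10 mm, 0.24 kg; origin at the centre of its underside, axes as the fixture's when seated. At first it lies on the pin tips and the deck's -x edge, tilted 5 degrees, 10-18 mm short of its seat along -y, 7-12 mm along -x, turned up to 5 degrees. Its -x edge and -y end overhang the base, by 6 mm when seated. Friction 0.5-0.7.
- hole_a (a point): Centre, on the underside, of the plate's brass-ringed 10.5 mm through hole that belongs over pin_a, at (26, 33) mm in the plate frame. Seated, it lies at z = 12 mm.
- hole_b (a point): The same for pin_b, at (26, -33) mm in the plate frame.
- nest (a point): Centre of the nest's floor in the plate: a round pocket 39 mm in diameter, floor 5 mm above the plate's underside, at (-10, 0) mm in the plate frame.
- watch_movement: Watch movement in its grey plastic ring, 36 mm in diameter, 9 mm high, loose in the nest and standing 4 mm out of the plate; origin at the centre of its underside. Delicate: not to be touched.
- keeper (a joint): Angle of the keeper, a flat steel bar turning level on the ear: 0 = pointing to the fixture's -x (start 0-0.25 rad), growing anticlockwise from above to its stop at 1.6; at 1.57 it points to -y and reaches 28 mm over the seated plate. Stays where left (about 1 N at the knob). Bar 12 mm wide, 24-29 mm above the bench: clears the seated plate by 2 mm, blocked by a raised one.
- keeper_knob (a point): Middle of the keeper's upright black thumb knob, 30 mm from the pivot: 14 mm in diameter, its top 48 mm above the bench; this point is 40 mm above the bench. Push it sideways.
- keeper_pivot (a point): The keeper's turning axis, at (18, 74) mm in the fixture frame, at the height of the bar's underside (24 mm).
- lamp_cable: The bench lamp's black cable, hanging 0.45 to 0.50 m above the bench, fixed and solid: seen from above it runs from (0.21, -0.27) through (0.30, -0.18), (0.40, -0.17), (0.58, -0.18) to (0.82, -0.24) m. An arm that starts on its right must lift the gripper above it before going left to the fixture.
- eye_loupe: Brass and black eye loupe, 35 mm in diameter, 30 mm high, standing beyond the fence; origin at the centre of its underside. Bystander.
- oil_stand: Wooden oil cup stand with four capped cups, 30 x 82 x 24 mm, beyond the fence; origin at the centre of its underside. Bystander.
- black_tweezers: Black tweezers lying on the bench beyond the oil stand, 13 x 118 x 9 mm, long along their y; origin at the centre of the underside. Bystander.

How it is judged:
By the outcome, as a careful person would: the job done as asked, in the order asked, and still so for the second after the job is handed in, with the robot touching nothing.
It also fails if it takes over 64 s, if anything falls off the work surface, if the arm or the gripper's body presses on something with over 40 N, if the wrist force passes 120 N, or if a joint passes its speed limit or range.

### The arm

A 6-joint arm with a two-finger parallel gripper is mounted at the origin on a cart in front of the work surface, level with it; the furniture and walls round the work are solid. World frame = base frame: x ahead of the robot, y to its left, z up, the work surface at z = 0. Lengths are in m, angles in rad, forces in N, time in s.
With the tool pointing down it reaches from about 0.35 to 0.975 m from the base axis. Payload 7.1 kg.
Tool frame: the origin (TCP) lies at the very end of the fingers, on their centre line; the grasp point (between the pads) lies 19 mm behind it; z points along the fingers, y is the line along which they close (so a half turn about z gives the same grasp; the last joint's range is limited). The gripper opens to 88 mm and grips with 3 to 60 N. Pads are 20 mm wide; open, the fingers measure 115 mm over their backs; the gripper's body (75 mm by 178 mm) begins 61 mm behind the grasp point.
Start: joints at [-0.019, 0.423, 1.63, -0, 1.089, -0.019], TCP at [0.625, 0, 0.223] pointing down, gripper open.
Joint ranges: [-3, 3], [-0.9, 2.11], [0.09, 2.58], [-1.31, 4.45], [0.11, 2.69], [-2.54, 2.54]. Speed limits (rad/s): [2.39, 2.39, 3.01, 3.14, 3.14, 3.14].

### API

Orientations are given as [roll, pitch, yaw] about the fixed x, y, z axes, in that order (R = Rz(yaw) Ry(pitch) Rx(roll)).
In Python, from rig import robot, vision gives the robot as it stands.
- The arm moves only by the shell command python3 -m crank 'ROWS'. ROWS is JSON, a list of rows, each a list of 5 numbers: the opening, from -1 (shut) to 1 (fully open), then the shift along the tool's x, y, z in m, then the turn about the tool's z in degrees. In form: [[grip, tx, ty, tz, spin], ...]. A call has 1 to 8 rows; each row is the pose to reach, as a shift and turn from the pose commanded when the call began, along the tool's axes at that moment; what a row does not reach only later rows make up. A row lasts 1/10 s, in which the tool goes at most 50 mm and 8.59 degrees, less where a joint would pass 70% of its speed; a pose out of reach is approached as far as the arm can. A call with a gripper value outside its range is refused whole. The fingers move at their own pace and stop on an object; the grip force is fixed at half the most. Time passes only in rows, so rows that repeat a pose let the fingers close. It gives the time, the measured TCP pose, the force, the opening and the grip force at its end, in the units of the state.
- robot.get_obs(): the state, without advancing time (a new reading comes with each control period).
- vision.camera(name): name is "side" or "top"; returns a dict with "pixels" (480x640x3 uint8, red, green, blue), "camera_matrix" (3x3 intrinsics, pixels), "extrinsics" (4x4, takes a point from world to camera coordinates). Camera axes: x right, y up, looking along -z (the intrinsics and any distortion apply to the point x, -y, -z); pixel columns grow to the right and rows downward; lengths in m; the calibration is good to about 2 mm. A picture is of the moment at which its call begins. There is no depth.
- robot.hand_in(): hands the job in; it is judged then, once.
Trained networks look in the newest picture that a camera, given by its name, has taken for a name from the list of things; names that differ only in an ending like _2 or _b are one class to them, and where a whole thing is asked for, a point or a joint stands for the part that bears it (a point fixed in the world has none). Each returns a list of dicts, best first, with "p" (0 to 1); they miss things now and then, are a little off and sometimes report something else, mostly with a low value. They report only what shows in the picture. A call takes as long as a camera call.
- vision.search_frame(query, camera): "point" ([x, y, z] in m, in world coordinates, good to about 4 mm: the middle of the surface that is visible of it).
- vision.trace(query, camera): "region" (480x640 bool, what is visible of it).
- vision.tip_of(query, camera): "point" ([x, y, z] in m, in world coordinates, good to about 4 mm: a listed point, or the origin of a listed thing).
The state is a dict: "clock": time; "joint_pos": joint angles; "qvel": joint speeds; "joint_efforts": joint torques, N m; "tool_pos": TCP position; "eef_rot": TCP orientation; "wrist_force": force on the tool from outside, world axes, zero at the start; "torque": the same for the moment, N m; "finger_gap": opening from 0.0 (shut) to 1.0 (fully open); "finger_force": force on a finger pad.
Only numpy, scipy, OpenCV 4.12 (cv2) and the standard library are available. Lean on these libraries where they do the work, as an engineer would, in place of code of your own. Each camera call takes 0.05 s, during which the arm holds its last target. There are 200 camera calls.

## Working session

There is one attempt and no reset: what is moved stays moved. The work goes in short steps, Python scripts to look and compute and a shell command to move; the robot and the scene stay as the last step left them, time stands still between calls to the robot, and variables do not carry over. Pictures are saved under pics/ and viewed, at most 10 in all, crops included, and the job is handed in when it is done.

```bash
ls; mkdir -p pics; cat > h.py <<'E'
import numpy as np, cv2
from rig import robot, vision
def proj(P,c):
    P=np.atleast_2d(P); X=c["extrinsics"][:3]@np.c_[P,np.ones(len(P))].T
    X=np.array([X[0],-X[1],-X[2]]); u=c["camera_matrix"]@X; return (u[:2]/u[2]).T
def unproj(uv,c,z):
    K=c["camera_matrix"];E=c["extrinsics"];d=np.linalg.inv(K)@[uv[0],uv[1],1];d=np.array([d[0],-d[1],-d[2]])
    R=E[:3,:3];o=-R.T@E[:3,3];w=R.T@d;return o+w*(z-o[2])/w[2]
def save(c,n): cv2.imwrite(f"pics/{n}.png",c["pixels"][:,:,::-1])
E
python3 - <<'E'
from h import *
np.set_printoptions(precision=4,suppress=True)
o=robot.get_obs();print(o)
for n in ["top","side"]:
    c=vision.camera(n);save(c,n+"0");print(n,c["camera_matrix"].tolist(),c["extrinsics"].tolist(),[k for k in c])
    for q in ["fixture","fence","pin_a","nest_plate","hole_a","hole_b","nest","watch_movement","keeper_knob","keeper_pivot","eye_loupe","oil_stand","black_tweezers"]:
        try: print(q,[(np.array(d["point"]),round(d["p"],2)) for d in vision.tip_of(q,n)[:3]])
        except Exception as e: print(q,e)
print(robot.get_obs()["clock"])
E
```

```text
pics
{'clock': 0.0, 'joint_pos': array([-0.019 ,  0.4238,  1.6307, -0.    ,  1.0886, -0.019 ]), 'qvel': array([ 0.0005,  0.001 ,  0.0011,  0.001 , -0.0009,  0.0008]), 'joint_efforts': array([  0.0013, -54.4622, -27.3671,   0.0643,   0.0227,  -0.0002]), 'tool_pos': array([0.6245, 0.    , 0.2219]), 'eef_rot': array([-3.1401, -0.    ,  1.5708]), 'wrist_force': array([ 0.2302, -1.8122, -0.1597]), 'torque': array([ 0.0527, -0.0278,  0.0284]), 'finger_force': 0.0, 'finger_gap': 0.9965939656843029}
top [[454.92864339458026, 0.0, 330.3744556111168], [0.0, 454.92864339458026, 242.67823839984894], [0.0, 0.0, 1.0]] [[0.028770276448187738, -0.9995548779684136, -0.007894119497755826, -0.13222343776833684], [0.993285968847395, 0.02770278405704436, 0.11231892025113417, -0.637361163263051], [-0.11205023553739958, -0.011072564519512603, 0.9936408521347008, -1.2505785968568575], [0.0, 0.0, 0.0, 1.0]] ['pixels', 'camera_matrix', 'extrinsics']
fixture []
fence [(array([ 0.606 , -0.0103,  0.0122]), 0.65), (array([0.6297, 0.0171, 0.0092]), 0.21)]
pin_a [(array([0.6292, 0.0193, 0.0131]), 0.59), (array([0.5
[... 1160 characters left out ...]

nest_plate [(array([0.5723, 0.0458, 0.0157]), 0.96)]
hole_a [(array([0.6144, 0.0301, 0.0199]), 0.78), (array([0.5477, 0.0125, 0.0183]), 0.7)]
hole_b [(array([0.6144, 0.0301, 0.0199]), 0.78), (array([0.5477, 0.0125, 0.0183]), 0.7)]
nest [(array([0.5749, 0.0584, 0.0195]), 0.86), (array([0.6125, 0.029 , 0.019 ]), 0.68)]
watch_movement [(array([0.5751, 0.0565, 0.0176]), 0.47), (array([0.5721, 0.0463, 0.0142]), 0.33)]
keeper_knob [(array([0.6584, 0.0628, 0.0425]), 0.68)]
keeper_pivot [(array([0.6678, 0.0368, 0.0234]), 0.82)]
eye_loupe [(array([ 0.6899, -0.0384,  0.0004]), 0.56)]
oil_stand [(array([ 0.6184, -0.0581, -0.0017]), 0.83)]
black_tweezers [(array([ 0.5872, -0.112 ,  0.0016]), 0.71)]
1.4
```

View pics/side0.png

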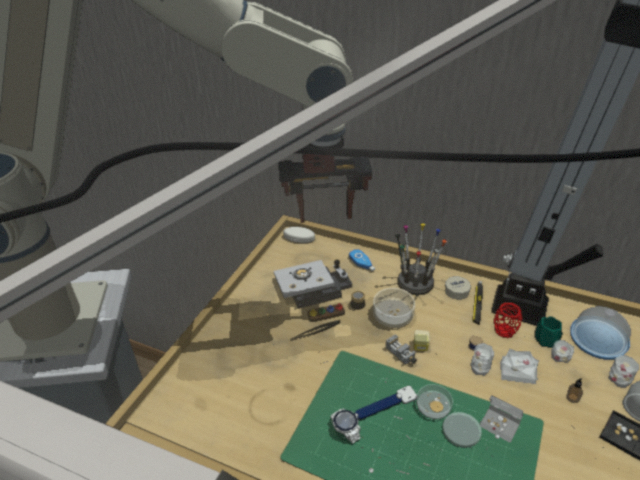

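View pics/top0.png

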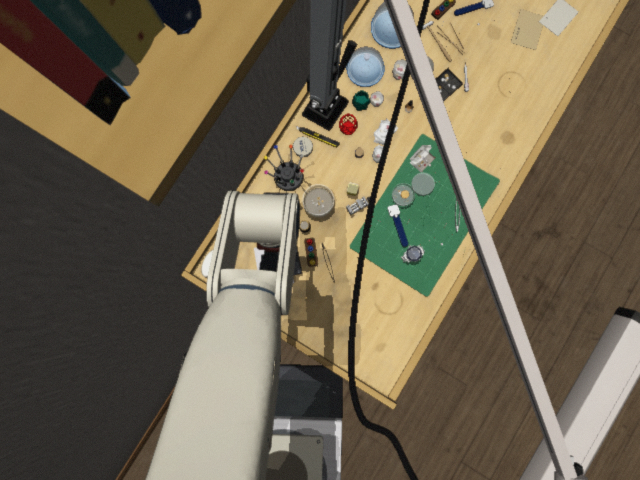

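```bash
python3 - <<'E'
import cv2
im=cv2.imread("pics/side0.png")
cv2.imwrite("pics/sc0.png",cv2.resize(im[215:345,260:410],None,fx=5,fy=4.6,interpolation=cv2.INTER_CUBIC)[:600,:750])
E
```

```text
(no output)
```

View pics/sc0.png

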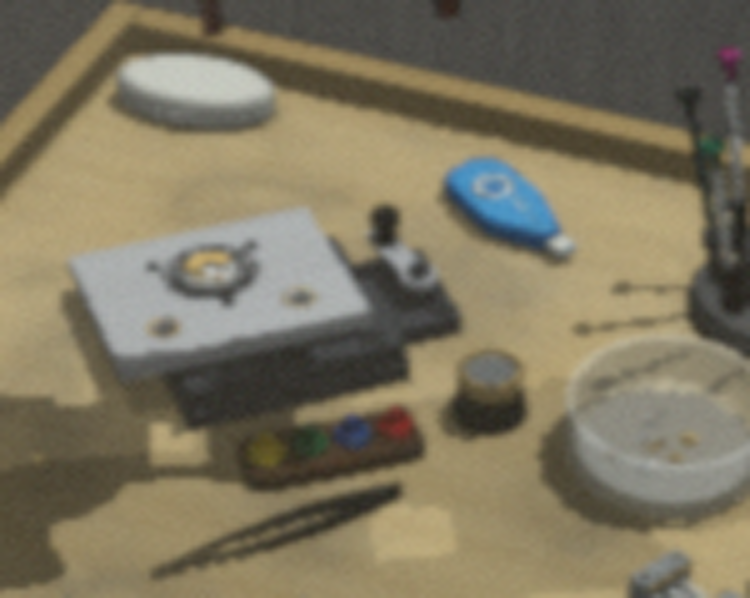

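```bash
cat > fit.py <<'E'
from h import *
from scipy.optimize import least_squares
np.set_printoptions(precision=4,suppress=True)
F={"fixture":(0,0,0),"fence":(48.8,0,12),"pin_a":(26,33,12),"keeper_pivot":(18,74,24)}
P={"nest_plate":(0,0,0),"nest":(-10,0,5),"hole_a":(26,33,0),"hole_b":(26,-33,0)}
def collect(names,cams,n,ref=None):
    out={k:[] for k in names}
    for cam in cams:
        for i in range(n):
            c=vision.camera(cam)
            for k in names:
                for d in vision.tip_of(k,cam): 
                    if d["p"]>.3: out[k].append((*d["point"],d["p"]))
    return {k:np.array(v).reshape(-1,4) for k,v in out.items()}
def T2(p,l): # p: x,y,yaw
    c,s=np.cos(p[2]),np.sin(p[2]);l=np.array(l)/1000;return np.array([p[0]+c*l[0]-s*l[1],p[1]+s*l[0]+c*l[1]])
def fit(obs,model,p0,gate=.015):
    p=np.array(p0,float)
    for it in range(4):
        pr=[]
        for k,l in model.items():
            for o in obs.get(k,[]):
                t=T2(p,l)
                if np.hypot(*(o[:2]-t))<gate: pr.append((l,o))
        f=lambda q:np.concatenate([(T2(q,l)-o[:2])*1000 for l,o in pr])
        p=least_squares(f,p,loss="soft_l1",f_scale=3,x_scale=[.01,.01,.05]).x
    return p,len(pr),np.abs(f(p)).mean()
E
python3 - <<'E'
from fit import *
o=collect(list(F)+list(P)+["keeper_knob"],["side"],3)
import pickle;pickle.dump(o,open("o.pkl","wb"))
for k,v in o.items():print(k,v.round(3).tolist())
fp=fit(o,F,[.592,.038,-1.3]);print("fix",fp)
pp=fit(o,P,[.572,.046,-1.3]);print("plate",pp)
a=fp[0];k=o["keeper_knob"];k=k[np.argmax(k[:,3])];d=k[:2]-T2(a,(18,74))
ang=np.arctan2(d[1],d[0])-(a[2]+np.pi);print("keeper",(ang+np.pi)%(2*np.pi)-np.pi,np.hypot(*d))
R=lambda t:np.array([[np.cos(t),-np.sin(t)],[np.sin(t),np.cos(t)]])
print("plate in fixture",R(-a[2])@(pp[0][:2]-a[:2])*1000,np.degrees(pp[0][2]-a[2]))
c=vision.camera("side")
im=c["pixels"][:,:,::-1].copy();S=5
u0,v0=255,225;im=cv2.resize(im[v0:v0+115,u0:u0+155],None,fx=S,fy=S,interpolation=cv2.INTER_CUBIC)
def draw(pts,col,close=True):
    q=((proj(pts,c)-[u0,v0]+.5)*S).astype(int);cv2.polylines(im,[q.reshape(-1,1,2)],close,col,1)
box=lambda p,x0,x1,y0,y1,z:np.array([[*T2(p,l),z] for l in [(x0,y0),(x1,y0),(x1,y1),(x0,y1)]])
draw(box(a,-42,62,-54,54,.012),(0,255,0));draw(box(a,48.8,62,-52,52,.026),(0,255,255));draw(box(a,-18,38,54,89,.012),(0,255,0))
pl=pp[0]
def tilt(x,y,z): # plate local -> world w/ approx tilt 5deg rising to +x
    w=T2(pl,(x,y)); return [*w,(12+ (x+32)*.087+z)/1000]
draw(np.array([tilt(x,y,10) for x,y in [(-48,-60),(48,-60),(48,60),(-48,60)]]),(0,0,255))
for y in(33,-33): draw(np.array([tilt(26+5*np.cos(t),y+5*np.sin(t),10) for t in np.linspace(0,6.28,12)]),(255,0,0))
kt=T2(a,(18,74));draw(np.array([[*kt,.029],[k[0],k[1],.029]]),(255,0,255))
cv2.imwrite("pics/fit1.png",im)
E
```

```text
fixture [[0.592, 0.038, -0.002, 0.89], [0.566, 0.009, 0.009, 0.74], [0.593, 0.038, 0.001, 0.9], [0.592, 0.035, -0.003, 0.65]]
fence [[0.603, -0.007, 0.009, 0.83], [0.594, 0.039, 0.0, 0.71], [0.605, -0.006, 0.009, 0.92], [0.604, -0.009, 0.01, 0.91]]
pin_a [[0.565, 0.006, 0.008, 0.9], [0.631, 0.016, 0.013, 0.72], [0.632, 0.016, 0.011, 0.85], [0.567, 0.009, 0.011, 0.79], [0.61, 0.032, 0.02, 0.5], [0.565, 0.007, 0.015, 0.81], [0.631, 0.018, 0.015, 0.56]]
keeper_pivot [[0.669, 0.038, 0.028, 0.84], [0.669, 0.036, 0.026, 0.75], [0.574, 0.057, 0.02, 0.46], [0.656, 0.061, 0.043, 0.42], [0.667, 0.034, 0.026, 0.74]]
nest_plate [[0.57, 0.047, 0.016, 0.75], [0.569, 0.045, 0.017, 0.56]]
nest [[0.575, 0.057, 0.02, 0.89], [0.572, 0.058, 0.019, 0.6], [0.571, 0.055, 0.02, 0.85]]
hole_a [[0.612, 0.028, 0.019, 0.95], [0.549, 0.013, 0.02, 0.76], [0.657, 0.061, 0.038, 0.4], [0.609, 0.029, 0.018, 0.91], [0.546, 0.015, 0.017, 0.7], [0.548, 0.013, 0.018, 0.69], [0.612, 0.03, 0.02, 0.66], [0.63, 0.017, 0.011, 0.63]]
hole_b [[0.612, 0.028, 0.019, 0.95], [0.549, 0.013, 0.02, 0.76], [0.657, 0.061, 0.038, 0.4], [0.609, 0.029, 0.018, 0.91], [0.546, 0.015, 0.017, 0.7], [0.548, 0.013, 0.018, 0.69], [0.612, 0.03, 0.02, 0.66], [0.63, 0.017, 0.011, 0.63]]
keeper_knob [[0.656, 0.061, 0.037, 0.64], [0.589, -0.113, 0.003, 0.56], [0.654, 0.064, 0.038, 0.5], [0.655, 0.062, 0.042, 0.7]]
fix (array([ 0.5927,  0.0374, -1.3522]), 12, np.float64(1.340093402875766))
plate (array([ 0.5731,  0.0465, -1.337 ]), 11, np.float64(1.3934536226480696))
keeper 0.2718030267896143 0.02961280761030567
plate in fixture [-13.1543 -17.1272] 0.8750070134572309
```

View pics/fit1.png

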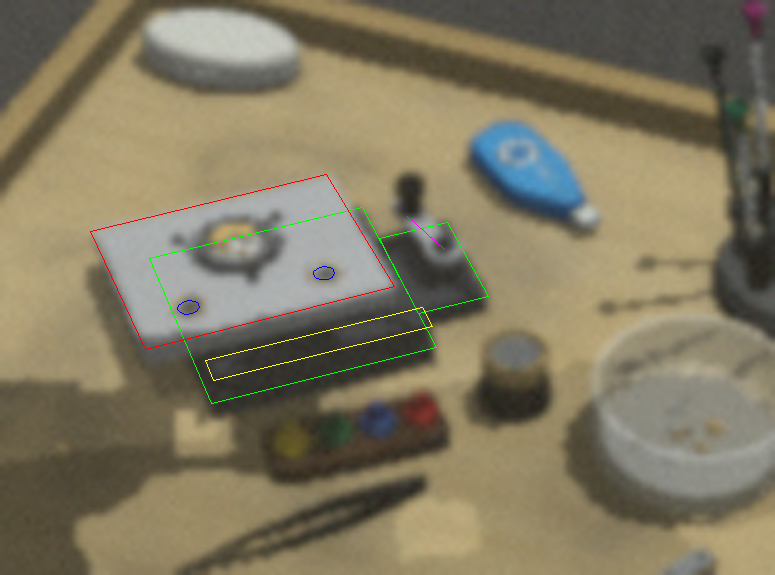

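```bash
python3 -m crank '[[-1,0,0,0,-8],[-1,0,0,0,-12.5],[-1,0,0,0,-12.5],[-1,0,0,0,-12.5],[-1,0,0,0,-12.5]]'; cat > st.py <<'E'
from fit import *
A=[0.5927,0.0374,-1.3522]
o=robot.get_obs();d=o["tool_pos"][:2]-A[:2];c,s=np.cos(A[2]),np.sin(A[2])
print("t%.1f"%o["clock"],"fix mm",np.array([c*d[0]+s*d[1],-s*d[0]+c*d[1],o["tool_pos"][2]])*1000,"yaw",o["eef_rot"],"gap",o["finger_gap"],"F",o["wrist_force"])
E
python3 st.py
```

```text
clock: 3.45
tool_pos: [0.625, 0.0, 0.2227]
eef_rot: [-3.142, -0.0, 1.787]
wrist_force: [-1.2, 0.8, 0.4]
finger_gap: 0.586
finger_force: 0.0
t3.5 fix mm [ 43.4858  23.4174 222.664 ] yaw [-3.1416 -0.      1.7873] gap 0.5855574928338877 F [-1.2197  0.7907  0.3929]
```

```bash
python3 -m crank '[[-1,0.05,-0.015,0,0],[-1,0.09,-0.03,0,0],[-1,0.132,-0.04,0.03,0],[-1,0.132,-0.04,0.07,0],[-1,0.132,-0.04,0.11,0],[-1,0.132,-0.04,0.15,0],[-1,0.132,-0.04,0.15,0],[-1,0.132,-0.04,0.15,0]]'; python3 st.py; python3 - <<'E'
from h import *
c=vision.camera("side");im=c["pixels"][215:345,240:400,::-1];cv2.imwrite("pics/a.png",cv2.resize(im,None,fx=4,fy=4))
E
```

```text
clock: 4.25
tool_pos: [0.5573, 0.1202, 0.0728]
eef_rot: [-3.14, -0.0, 1.788]
wrist_force: [-0.7, -0.0, 0.6]
finger_gap: 0.006
finger_force: 0.0
t4.2 fix mm [-88.5066 -16.5913  72.8225] yaw [-3.1403 -0.      1.7883] gap 0.005542664204802337 F [-0.7156 -0.0148  0.6224]
```

View pics/a.png

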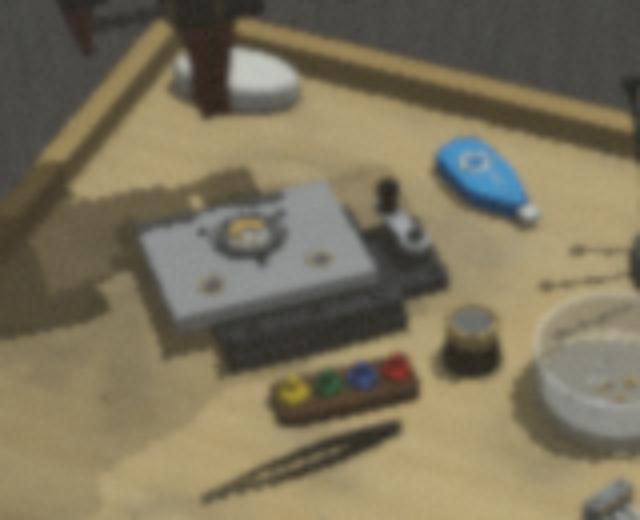

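```bash
python3 -m crank '[[-1,0,0,0.03,0],[-1,0,0,0.062,0],[-1,0,0,0.062,0],[-1,-0.004,0,0.062,0],[-1,-0.008,0,0.062,0],[-1,-0.011,0,0.062,0],[-1,-0.013,0,0.062,0],[-1,-0.015,0,0.062,0]]'; python3 st.py
```

```text
clock: 5.1
tool_pos: [0.5611, 0.1054, 0.0115]
eef_rot: [3.14, 0.0, 1.789]
wrist_force: [-0.9, 0.7, -0.6]
finger_gap: 0.002
finger_force: 0.0
t5.1 fix mm [-73.2093 -16.0872  11.4583] yaw [3.1404 0.0001 1.7887] gap 0.002344530321888792 F [-0.945   0.712  -0.5698]
```

```bash
python3 -m crank '[[-1,-0.001,0,0,0],[-1,-0.002,0,0,0],[-1,-0.003,0,0,0],[-1,-0.004,0,0,0],[-1,-0.005,0,0,0],[-1,-0.006,0,0,0]]'; python3 st.py
```

```text
clock: 5.7
tool_pos: [0.562, 0.0999, 0.0108]
eef_rot: [3.141, -0.0, 1.789]
wrist_force: [-2.5, 3.5, 2.9]
finger_gap: 0.006
finger_force: 1.7
t5.7 fix mm [-67.7095 -16.4502  10.7641] yaw [ 3.1414 -0.0001  1.7892] gap 0.006391110687626637 F [-2.4571  3.4978  2.9415]
```

```bash
python3 -m crank '[[-1,-0.001,0,0,0],[-1,-0.002,0,0,0],[-1,-0.003,0,0,0],[-1,-0.004,0,0,0],[-1,-0.005,0,0,0],[-1,-0.006,0,0,0]]'; python3 st.py;
```

```text
clock: 6.3
tool_pos: [0.5633, 0.0939, 0.0108]
eef_rot: [3.141, -0.0, 1.789]
wrist_force: [-1.2, 4.5, 3.8]
finger_gap: 0.009
finger_force: 2.3
t6.3 fix mm [-61.5823 -16.4582  10.758 ] yaw [ 3.1414 -0.0001  1.7889] gap 0.008692209557820185 F [-1.2188  4.5184  3.8361]
```

```bash
python3 -m crank '[[-1,-0.001,0,0,0],[-1,-0.0015,0,0,0],[-1,-0.002,0,0,0]]'; python3 st.py;
```

```text
clock: 6.6
tool_pos: [0.5637, 0.0919, 0.0107]
eef_rot: [3.142, -0.0, 1.789]
wrist_force: [-1.1, 4.7, 3.8]
finger_gap: 0.003
finger_force: 2.3
t6.6 fix mm [-59.5023 -16.5053  10.7038] yaw [ 3.1415 -0.      1.7889] gap 0.0033696046656396497 F [-1.1497  4.7064  3.7722]
```

```bash
python3 -m crank '[[-1,-0.0005,0,0,0],[-1,-0.001,0,0,0],[-1,-0.0015,0,0,0]]'; python3 st.py;
```

```text
clock: 6.9
tool_pos: [0.5639, 0.0912, 0.0108]
eef_rot: [3.141, -0.001, 1.788]
wrist_force: [-2.2, 13.1, 5.1]
finger_gap: 0.008
finger_force: 6.1
t6.9 fix mm [-58.7907 -16.4449  10.7569] yaw [ 3.1415 -0.001   1.7884] gap 0.00831597057644207 F [-2.2482 13.0578  5.0505]
```

```bash
python3 -m crank '[[-1,-0.0005,0,0,0],[-1,-0.001,0,0,0],[-1,-0.001,0,0,0]]'; python3 st.py; python3 - <<'E'
from fit import *
A=np.array([0.5927,0.0374,-1.3522])
o=collect(list(P),["side"],4)
p=fit(o,P,[.576,.034,-1.35]);print(p)
c,s=np.cos(A[2]),np.sin(A[2]);d=p[0][:2]-A[:2];print(c*d[0]+s*d[1],-s*d[0]+c*d[1],np.degrees(p[0][2]-A[2]))
E
```

```text
clock: 7.2
tool_pos: [0.564, 0.0911, 0.0108]
eef_rot: [3.141, -0.002, 1.788]
wrist_force: [-2.8, 15.3, 5.3]
finger_gap: 0.007
finger_force: 7.7
t7.2 fix mm [-58.6967 -16.4066  10.7771] yaw [ 3.1414 -0.0019  1.7883] gap 0.007336037306170702 F [-2.7738 15.2776  5.3249]
(array([ 0.5785,  0.0357, -1.3359]), 16, np.float64(1.512481702667562))
-0.0014319287875550004 -0.014244988973656615 0.9322859473129658
```

```bash
python3 -m crank '[[-1,0.008,0,0,0],[-1,0.016,0,0,0],[-1,0.016,0,-0.02,0],[-1,0.016,-0.03,-0.055,0],[-1,-0.01,-0.07,-0.055,0],[-1,-0.053,-0.09,-0.055,0],[-1,-0.053,-0.09,-0.055,0],[-1,-0.053,-0.09,-0.055,0]]'; python3 st.py; python3 - <<'E'
from fit import *
c=vision.camera("side")
for uv in [(240,275),(250,262),(280,222),(340,230)]: print(unproj(uv,c,0.0))
save(c,"b");print(proj([.489,.021,.01],c))
A=np.array([0.5927,0.0374,-1.3522])
o=collect(list(P),["side"],5)
p=fit(o,P,[.576,.034,-1.35]);print(p)
f=fit(collect(list(F),["side"],5),F,A);print(f)
for a in(A,f[0]):
    c,s=np.cos(a[2]),np.sin(a[2]);d=p[0][:2]-a[:2];print(c*d[0]+s*d[1],-s*d[0]+c*d[1],np.degrees(p[0][2]-a[2]))
E
```

```text
clock: 9.0
tool_pos: [0.4878, 0.0174, 0.0657]
eef_rot: [3.141, 0.0, 1.787]
wrist_force: [0.2, -0.4, 0.4]
finger_gap: 0.007
finger_force: 0.0
t9.0 fix mm [  -3.2072 -106.7914   65.7233] yaw [3.1415 0.0002 1.7866] gap 0.007197414827102751 F [ 0.2103 -0.3688  0.436 ]
[0.4237 0.0978 0.    ]
[ 0.4481  0.1438 -0.    ]
[0.5304 0.3037 0.    ]
[0.6888 0.2464 0.    ]
[[267.4044 291.333 ]]
(array([ 0.5779,  0.0356, -1.3335]), 20, np.float64(1.6506792656218106))
(array([ 0.593 ,  0.0382, -1.3383]), 19, np.float64(1.4806049067007316))
-0.0014371754531951788 -0.014831058424310335 1.0737046973295397
-0.0009047654606095666 -0.015245670565339597 0.2753328095732722
```

```bash
python3 -m crank '[[-1,0,0,0.03,0],[-1,0,0,0.053,0],[-1,0,0,0.053,0],[-1,0,0.006,0.053,0],[-1,0,0.01,0.053,0],[-1,0,0.013,0.053,0],[-1,0,0.015,0.053,0],[-1,0,0.016,0.053,0]]'; python3 st.py
```

```text
clock: 12.35
tool_pos: [0.504, 0.0218, 0.0132]
eef_rot: [3.14, 0.0, 1.789]
wrist_force: [0.1, 1.5, -0.4]
finger_gap: 0.004
finger_force: 0.0
t12.3 fix mm [ -4.0057 -89.9374  13.2323] yaw [3.1405 0.0002 1.789 ] gap 0.004491469661630335 F [ 0.0664  1.4899 -0.4346]
```

```bash
python3 -m crank '[[-1,0,0.001,0,0],[-1,-0.0005,0.002,0,0],[-1,-0.001,0.003,0,0],[-1,-0.0013,0.004,0,0],[-1,-0.0016,0.005,0,0],[-1,-0.0019,0.006,0,0]]'; python3 st.py
```

```text
clock: 12.95
tool_pos: [0.5097, 0.0211, 0.0126]
eef_rot: [-3.141, -0.0, 1.789]
wrist_force: [0.6, 0.2, -0.3]
finger_gap: 0.004
finger_force: 0.0
t12.9 fix mm [ -2.1324 -84.5622  12.6358] yaw [-3.1414 -0.0001  1.7889] gap 0.003993556745958153 F [ 0.5724  0.1659 -0.3296]
```

```bash
python3 -m crank '[[-1,-0.0003,0.001,0,0],[-1,-0.0006,0.002,0,0],[-1,-0.0009,0.003,0,0],[-1,-0.0012,0.004,0,0],[-1,-0.0015,0.005,0,0]]'; python3 st.py
```

```text
clock: 13.45
tool_pos: [0.5133, 0.021, 0.0123]
eef_rot: [-3.139, -0.001, 1.789]
wrist_force: [-4.7, 1.9, 1.4]
finger_gap: 0.002
finger_force: 1.9
t13.4 fix mm [ -1.174  -81.0822  12.2799] yaw [-3.1385 -0.0008  1.7891] gap 0.0022376354889744082 F [-4.7168  1.9205  1.4449]
```

```bash
python3 -m crank '[[-1,-0.0003,0.001,0,0],[-1,-0.0006,0.002,0,0],[-1,-0.0009,0.003,0,0],[-1,-0.0012,0.004,0,0],[-1,-0.0015,0.005,0,0],[-1,-0.0018,0.006,0,0],[-1,-0.002,0.007,0,0]]'; python3 st.py
```

```text
clock: 14.15
tool_pos: [0.523, 0.0202, 0.0128]
eef_rot: [3.14, 0.0, 1.789]
wrist_force: [-0.6, 0.1, -0.3]
finger_gap: 0.005
finger_force: 0.1
t14.2 fix mm [  1.6268 -71.7805  12.8268] yaw [3.1402 0.0004 1.7889] gap 0.00494404196433151 F [-0.5755  0.1315 -0.3018]
```

```bash
python3 -m crank '[[-1,-0.0003,0.001,0,0],[-1,-0.0006,0.002,0,0],[-1,-0.0009,0.003,0,0]]'; python3 st.py; python3 - <<'E'
from fit import *
a=np.array([0.593,0.0382,-1.3383])
o=collect(list(P),["side"],4)
p=fit(o,P,[.586,.036,-1.335]);print(p)
for k in o: print(k,o[k][:,2].round(3))
c,s=np.cos(a[2]),np.sin(a[2]);d=p[0][:2]-a[:2];print(c*d[0]+s*d[1],-s*d[0]+c*d[1],np.degrees(p[0][2]-a[2]))
E
```

```text
clock: 14.45
tool_pos: [0.5247, 0.0201, 0.0127]
eef_rot: [-3.14, -0.0, 1.789]
wrist_force: [-3.8, 0.1, 2.4]
finger_gap: 0.007
finger_force: 1.7
t14.4 fix mm [  2.1704 -70.1611  12.6659] yaw [-3.1403 -0.0002  1.789 ] gap 0.006869586094752967 F [-3.8353  0.0708  2.3505]
(array([ 0.5913,  0.0394, -1.3164]), 15, np.float64(1.62322022720483))
nest_plate [0.002 0.009 0.005 0.014 0.013]
nest [0.016 0.017 0.016 0.015 0.013 0.016]
hole_a [0.014 0.012 0.015 0.013 0.01  0.025 0.012 0.014]
hole_b [0.014 0.012 0.015 0.013 0.01  0.025 0.012 0.014]
-0.0015939358983179778 -0.0013846655112133008 1.2569154901458934
```

```bash
python3 -m crank '[[-1,-0.0003,0.001,0,0],[-1,-0.0006,0.002,0,0],[-1,-0.0006,0.002,0,0]]'; python3 st.py; cat > ov.py <<'E'
import sys
from fit import *
a=np.array([0.593,0.0382,-1.3383]);c=vision.camera("side")
im=c["pixels"][:,:,::-1].copy();S=6;u0,v0=262,240;im=cv2.resize(im[v0:v0+90,u0:u0+110],None,fx=S,fy=S,interpolation=cv2.INTER_CUBIC)
if len(sys.argv)>2:
  q=np.array([[*T2(a,l),.022] for l in [(-48,-60),(48,-60),(48,60),(-48,60)]]);q=((proj(q,c)-[u0,v0]+.5)*S).astype(int);cv2.polylines(im,[q.reshape(-1,1,2)],True,(0,0,255),1)
  for y in(33,-33):
    q=np.array([[*T2(a,(26+5.25*np.cos(t),y+5.25*np.sin(t))),.022] for t in np.linspace(0,6.28,16)]);q=((proj(q,c)-[u0,v0]+.5)*S).astype(int);cv2.polylines(im,[q.reshape(-1,1,2)],True,(255,0,0),1)
cv2.imwrite(f"pics/{sys.argv[1]}.png",im)
E
python3 ov.py c 1
```

```text
clock: 15.75
tool_pos: [0.5272, 0.02, 0.0126]
eef_rot: [-3.141, -0.0, 1.789]
wrist_force: [-5.1, 1.5, -0.6]
finger_gap: 0.003
finger_force: 1.7
t15.8 fix mm [  2.8282 -67.6892  12.6156] yaw [-3.1411 -0.0001  1.789 ] gap 0.003310351395311172 F [-5.0885  1.5232 -0.5617]
```

View pics/c.png

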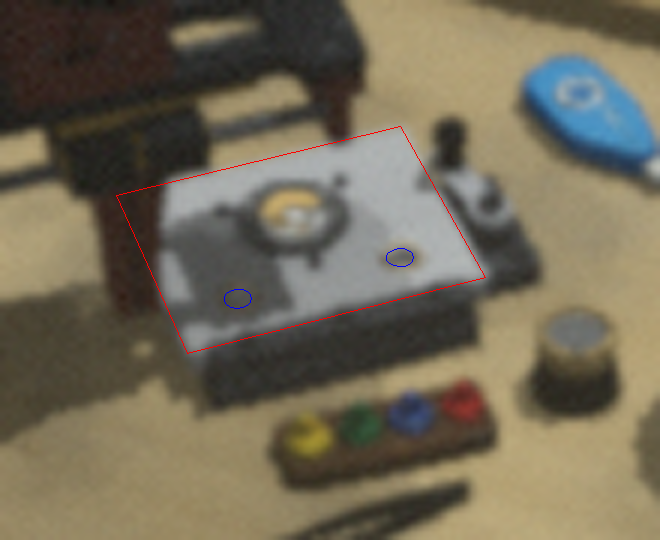

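```bash
python3 -m crank '[[-1,-0.0002,0.0005,0,0],[-1,-0.0003,0.001,0,0],[-1,-0.0003,0.001,0,0]]'; python3 st.py
```

```text
clock: 16.1
tool_pos: [0.5273, 0.0199, 0.0126]
eef_rot: [-3.139, -0.0, 1.789]
wrist_force: [-6.3, 0.7, 3.8]
finger_gap: 0.003
finger_force: 3.0
t16.1 fix mm [  2.9366 -67.6577  12.5597] yaw [-3.1394 -0.0004  1.789 ] gap 0.0034184944240306125 F [-6.3404  0.6541  3.7928]
```

```bash
python3 -m crank '[[-1,-0.0002,0.0005,0,0],[-1,-0.0003,0.001,0,0],[-1,-0.0003,0.001,0,0]]'; python3 st.py
```

```text
clock: 16.4
tool_pos: [0.5274, 0.0197, 0.0124]
eef_rot: [-3.138, -0.001, 1.789]
wrist_force: [-7.7, 0.9, 5.5]
finger_gap: 0.008
finger_force: 4.1
t16.4 fix mm [  3.0991 -67.6148  12.4097] yaw [-3.1376 -0.0007  1.7891] gap 0.008064810791656513 F [-7.6993  0.8915  5.5394]
```

```bash
python3 -m crank '[[-1,0,-0.01,0,0],[-1,0,-0.025,0,0],[-1,0,-0.04,-0.03,0],[-1,0,-0.04,-0.08,0],[-1,0,-0.04,-0.13,0],[-1,0.05,-0.05,-0.16,0],[-1,0.08,-0.06,-0.16,0],[-1,0.08,-0.06,-0.16,0]]'; python3 ov.py d 1;  python3 - <<'E'
from fit import *
a=np.array([0.593,0.0382,-1.3383])
o=collect(list(P)+["keeper_knob","keeper_pivot"],["side"],4)
p=fit(o,P,[.586,.036,-1.335]);print(p)
for k in o: print(k,o[k].round(3).tolist())
c,s=np.cos(a[2]),np.sin(a[2]);d=p[0][:2]-a[:2];print(c*d[0]+s*d[1],-s*d[0]+c*d[1],np.degrees(p[0][2]-a[2]))
E
```

```text
clock: 17.2
tool_pos: [0.4533, 0.0873, 0.1745]
eef_rot: [3.137, -0.0, 1.792]
wrist_force: [0.3, -0.7, 0.4]
finger_gap: 0.007
finger_force: 0.0
(array([ 0.5938,  0.0396, -1.3293]), 14, np.float64(1.23467731130642))
nest_plate [[0.591, 0.041, 0.015, 0.76], [0.566, 0.005, 0.013, 0.72], [0.591, 0.04, 0.015, 0.89], [0.619, -0.057, 0.001, 0.53], [0.568, 0.008, 0.014, 0.38], [0.594, 0.038, 0.01, 0.78]]
nest [[0.594, 0.05, 0.019, 0.66], [0.617, -0.058, -0.0, 0.5], [0.595, 0.05, 0.016, 0.57], [0.593, 0.049, 0.016, 0.87], [0.654, 0.063, 0.042, 0.44]]
hole_a [[0.631, 0.025, 0.014, 0.57], [0.568, 0.008, 0.015, 0.57], [0.633, 0.02, 0.014, 0.68], [0.656, 0.062, 0.043, 0.65], [0.568, 0.005, 0.012, 0.59], [0.567, 0.005, 0.014, 0.92], [0.632, 0.022, 0.012, 0.61], [0.632, 0.023, 0.014, 0.85], [0.569, 0.006, 0.014, 0.74]]
hole_b [[0.631, 0.025, 0.014, 0.57], [0.568, 0.008, 0.015, 0.57], [0.633, 0.02, 0.014, 0.68], [0.656, 0.062, 0.043, 0.65], [0.568, 0.005, 0.012, 0.59], [0.567, 0.005, 0.014, 0.92], [0.632, 0.022, 0.012, 0.61], [0.632, 0.023, 0.014, 0.85], [0.569, 0.006, 0.014, 0.74]]
keeper_knob [[0.654, 0.062, 0.041, 0.62], [0.657, 0.06, 0.041, 0.61], [0.656, 0.064, 0.04, 0.5], [0.656, 0.064, 0.041, 0.69]]
keeper_pivot [[0.667, 0.034, 0.022, 0.8], [0.668, 0.035, 0.025, 0.73], [0.587, -0.107, 0.005, 0.69], [0.67, 0.038, 0.026, 0.84], [0.669, 0.037, 0.024, 0.82]]
-0.0011470242965937213 0.0010758861403185678 0.5150274438680447
```

View pics/d.png

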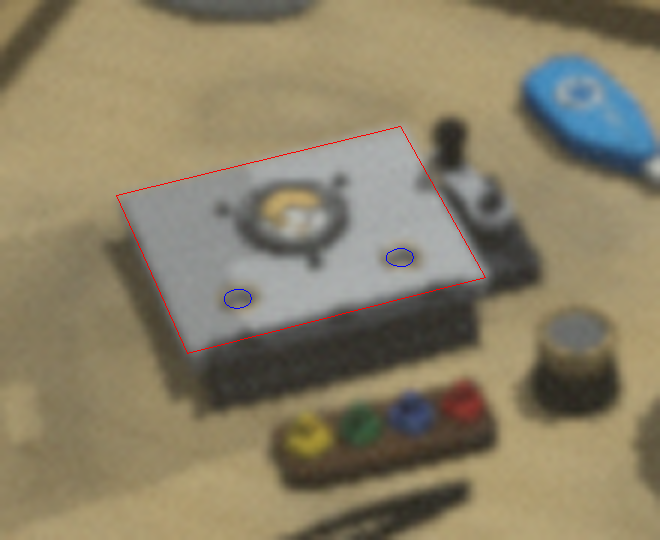

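```bash
cat > kp.py <<'E'
from fit import *
import sys
from scipy.spatial.transform import Rotation as Ro
piv=np.array([.6687,.0370])
o=robot.get_obs();R=Ro.from_euler("xyz",o["eef_rot"]).as_matrix();p0=o["tool_pos"];yaw=o["eef_rot"][2]
e=lambda d:np.array([np.cos(np.radians(d)),np.sin(np.radians(d))])
print("t",o["clock"],p0,"yaw",np.degrees(yaw),"q6",o["joint_pos"][5],"F",o["wrist_force"])
def wp(phi,gap,z=.036):
    w=piv+.030*e(phi)+(.0155+gap)*e(phi-90);t=R.T@(np.array([*w,z])-p0)
    print(phi,gap,w,"shift",t.round(4),"spin",round(-((phi-np.degrees(yaw)+180)%360-180),1))
for a in sys.argv[1:]: wp(*map(float,a.split(",")))
E
python3 kp.py 116.3,0.012,0.17 116.3,0.012; python3 - <<'E'
from h import *
c=vision.camera("side");print(unproj((415,285),c,0),unproj((405,228),c,.1),unproj((440,240),c,.1))
E
```

```text
t 18.65 [0.4535 0.0849 0.1727] yaw 102.50013959508824 q6 -0.05881920646600484 F [0.0155 0.5563 1.0415]
116.3 0.012 [0.6801 0.0761] shift [-0.0577  0.2193  0.0026] spin -13.8
116.3 0.012 [0.6801 0.0761] shift [-0.0577  0.2193  0.1366] spin -13.8
[0.83634765 0.00980367 0.        ] [0.82594334 0.10322096 0.1       ] [0.89564556 0.04748978 0.1       ]
```

```bash
python3 -m crank '[[-1,-0.012,0.048,0,-5],[-1,-0.024,0.095,0,-10],[-1,-0.037,0.14,0,-14],[-1,-0.048,0.185,0,-14],[-1,-0.058,0.219,0,-14],[-1,-0.058,0.219,0.04,-14],[-1,-0.058,0.219,0.08,-14],[-1,-0.058,0.219,0.09,-14]]'; python3 kp.py 116.3,0.012; python3 - <<'E'
from h import *
c=vision.camera("side");im=c["pixels"][215:325,280:430,::-1];cv2.imwrite("pics/e.png",cv2.resize(im,None,fx=5,fy=5,interpolation=cv2.INTER_CUBIC))
E
```

```text
clock: 19.5
tool_pos: [0.6767, 0.0753, 0.0778]
eef_rot: [-3.134, -0.003, 2.033]
wrist_force: [-0.0, 0.1, -1.1]
finger_gap: 0.004
finger_force: 0.0
t 19.5 [0.6767 0.0753 0.0778] yaw 116.49317580485658 q6 -0.36904438177022464 F [-0.0276  0.0825 -1.1373]
116.3 0.012 [0.6801 0.0761] shift [-0.0009  0.0036  0.0418] spin 0.2
```

View pics/e.png

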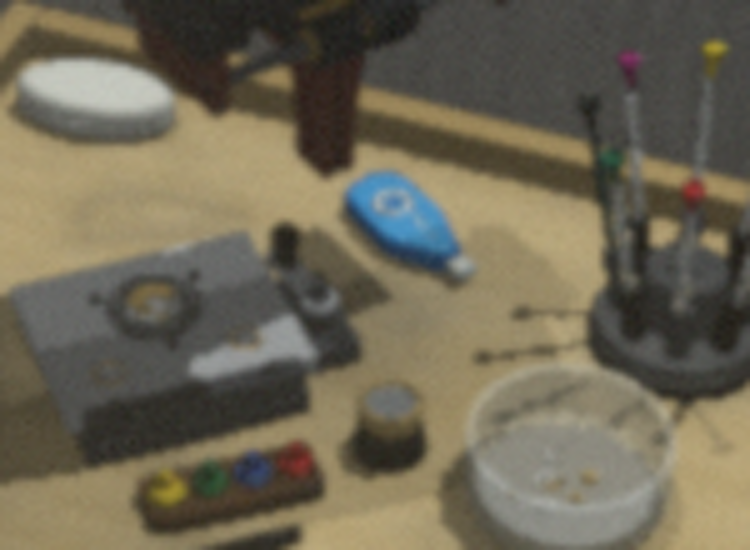

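```bash
python3 -m crank '[[-1,0,0.003,0.02,0],[-1,0,0.003,0.042,0],[-1,0,0.003,0.042,0],[-1,0,0.003,0.042,0]]'; python3 kp.py 118,0.003 125,0 132,0 139,0 146,0 153,0
```

```text
clock: 19.95
tool_pos: [0.6832, 0.0772, 0.0422]
eef_rot: [3.141, 0.0, 2.033]
wrist_force: [-0.1, 0.2, 0.6]
finger_gap: 0.003
finger_force: 0.0
t 19.95 [0.6832 0.0772 0.0422] yaw 116.50871791077053 q6 -0.36748097885783443 F [-0.0562  0.169   0.593 ]
118.0 0.003 [0.671  0.0722] shift [ 0.001  -0.0132  0.0062] spin -1.5
125.0 0.0 [0.6642 0.0705] shift [ 0.0025 -0.02    0.0062] spin -8.5
132.0 0.0 [0.6601 0.0697] shift [ 0.0036 -0.024   0.0061] spin -15.5
139.0 0.0 [0.6562 0.0684] shift [ 0.0042 -0.0281  0.0061] spin -22.5
146.0 0.0 [0.6525 0.0666] shift [ 0.0043 -0.0322  0.0061] spin -29.5
153.0 0.0 [0.649  0.0644] shift [ 0.0039 -0.0363  0.0061] spin -36.5
```

```bash
python3 -m crank '[[-1,0,-0.006,0,0],[-1,0.001,-0.012,0,-2],[-1,0.002,-0.016,0,-5],[-1,0.0025,-0.02,0,-9],[-1,0.0036,-0.024,0,-15.5],[-1,0.0042,-0.028,0,-22.5],[-1,0.0043,-0.032,0,-29.5],[-1,0.004,-0.036,0,-36.5]]'; python3 kp.py 153,0 160,0 167,0 174,0 181,0 188,0 195,0
```

```text
clock: 20.75
tool_pos: [0.6493, 0.0646, 0.0426]
eef_rot: [3.14, 0.002, 2.675]
wrist_force: [-0.7, 0.3, -0.7]
finger_gap: 0.005
finger_force: 0.5
t 20.75 [0.6493 0.0646 0.0426] yaw 153.2873368320408 q6 -1.023895163510159 F [-0.7282  0.2647 -0.6586]
153.0 0.0 [0.649  0.0644] shift [ 0.0002 -0.0003  0.0066] spin 0.3
160.0 0.0 [0.6458 0.0618] shift [ 0.0019 -0.0041  0.0066] spin -6.7
167.0 0.0 [0.643  0.0589] shift [ 0.0031 -0.008   0.0066] spin -13.7
174.0 0.0 [0.6405 0.0556] shift [ 0.0038 -0.0121  0.0066] spin -20.7
181.0 0.0 [0.6384 0.052 ] shift [ 0.004  -0.0162  0.0066] spin -27.7
188.0 0.0 [0.6368 0.0482] shift [ 0.0037 -0.0203  0.0066] spin -34.7
195.0 0.0 [0.6357 0.0442] shift [ 0.003  -0.0243  0.0066] spin -41.7
```

```bash
python3 -m crank '[[-1,0.0019,-0.004,0.002,-7],[-1,0.0031,-0.008,0.004,-13.7],[-1,0.0038,-0.012,0.004,-20.7],[-1,0.004,-0.0162,0.004,-27.7],[-1,0.0037,-0.0203,0.004,-34.7],[-1,0.003,-0.024,0.004,-41],[-1,0.003,-0.024,0.004,-41]]'; python3 kp.py 195,0 198,-0.001 200,-0.002; python3 - <<'E'
from fit import *
o=collect(["keeper_knob"],["side","top"],2);print(o)
E
```

```text
clock: 21.45
tool_pos: [0.6357, 0.0448, 0.0384]
eef_rot: [3.141, 0.003, -2.897]
wrist_force: [-0.1, 2.1, 0.7]
finger_gap: 0.006
finger_force: 1.3
t 21.45 [0.6357 0.0448 0.0384] yaw -165.98589058867472 q6 -1.7649145240025448 F [-0.0786  2.148   0.6516]
195.0 0.0 [0.6357 0.0442] shift [ 0.0001 -0.0005  0.0024] spin -1.0
198.0 -0.001 [0.6357 0.0415] shift [ 0.0008 -0.0031  0.0024] spin -4.0
200.0 -0.002 [0.6359 0.0394] shift [ 0.0011 -0.0052  0.0024] spin -6.0
{'keeper_knob': array([[0.6399, 0.0281, 0.0398, 0.6   ],
       [0.6404, 0.0291, 0.0425, 0.69  ]])}
```

```bash
python3 -m crank '[[-1,0,-0.001,0,0],[-1,0,-0.002,0,0],[-1,0,-0.003,0,0],[-1,0,-0.003,0,0]]'; python3 kp.py
```

```text
clock: 22.25
tool_pos: [0.6352, 0.044, 0.0368]
eef_rot: [3.139, -0.0, -2.898]
wrist_force: [-1.9, 13.8, 4.2]
finger_gap: 0.006
finger_force: 7.2
t 22.25 [0.6352 0.044  0.0368] yaw -166.06290328516582 q6 -1.768134370599589 F [-1.8947 13.7687  4.151 ]
```

```bash
python3 -m crank '[[-1,0,0.008,0,0],[-1,0,0.018,0,0],[-1,0,0.02,-0.04,0],[-1,0,0.02,-0.09,0],[-1,0,0.05,-0.14,0],[-1,0,0.09,-0.16,0],[-1,0,0.09,-0.16,0],[-1,0,0.09,-0.16,0]]'; python3 ov.py f 1; python3 - <<'E'
from fit import *
o=collect(["keeper_knob","keeper_pivot","eye_loupe","oil_stand","black_tweezers"]+list(P),["side"],3)
for k in o:print(k,o[k].round(3).tolist())
p=fit(o,P,[.593,.0385,-1.335]);print(p)
E
```

```text
clock: 23.05
tool_pos: [0.6137, 0.1297, 0.1971]
eef_rot: [-3.141, 0.001, -2.895]
wrist_force: [-0.3, -0.4, -0.4]
finger_gap: 0.003
finger_force: 0.0
keeper_knob [[0.64, 0.027, 0.041, 0.57], [0.641, 0.027, 0.04, 0.48], [0.637, 0.027, 0.041, 0.68]]
keeper_pivot [[0.671, 0.036, 0.02, 0.85], [0.632, 0.018, 0.012, 0.68], [0.668, 0.039, 0.024, 0.63], [0.672, 0.036, 0.024, 0.6]]
eye_loupe [[0.689, -0.038, 0.002, 0.65], [0.69, -0.036, 0.003, 0.48], [0.566, 0.007, 0.013, 0.33], [0.69, -0.039, 0.003, 0.72]]
oil_stand [[0.618, -0.058, -0.006, 0.86], [0.62, -0.057, -0.001, 0.96], [0.616, -0.057, -0.002, 0.62]]
black_tweezers [[0.588, -0.109, 0.004, 0.77], [0.589, -0.108, 0.003, 0.72]]
nest_plate [[0.591, 0.038, 0.012, 0.69], [0.592, 0.036, 0.013, 0.88], [0.593, 0.039, 0.012, 0.72]]
nest [[0.592, 0.051, 0.019, 0.76], [0.597, 0.048, 0.016, 0.66], [0.566, 0.006, 0.014, 0.67], [0.596, 0.047, 0.016, 0.61]]
hole_a [[0.567, 0.003, 0.015, 0.97], [0.689, -0.037, 0.001, 0.55], [0.587, -0.112, 0.003, 0.44], [0.628, 0.024, 0.019, 0.89], [0.594, 0.047, 0.017, 0.75], [0.567, 0.008, 0.012, 0.89], [0.632, 0.024, 0.015, 0.79]]
hole_b [[0.567, 0.003, 0.015, 0.97], [0.689, -0.037, 0.001, 0.55], [0.587, -0.112, 0.003, 0.44], [0.628, 0.024, 0.019, 0.89], [0.594, 0.047, 0.017, 0.75], [0.567, 0.008, 0.012, 0.89], [0.632, 0.024, 0.015, 0.79]]
(array([ 0.5931,  0.0391, -1.3262]), 10, np.float64(1.9625943477291952))
```

View pics/f.png

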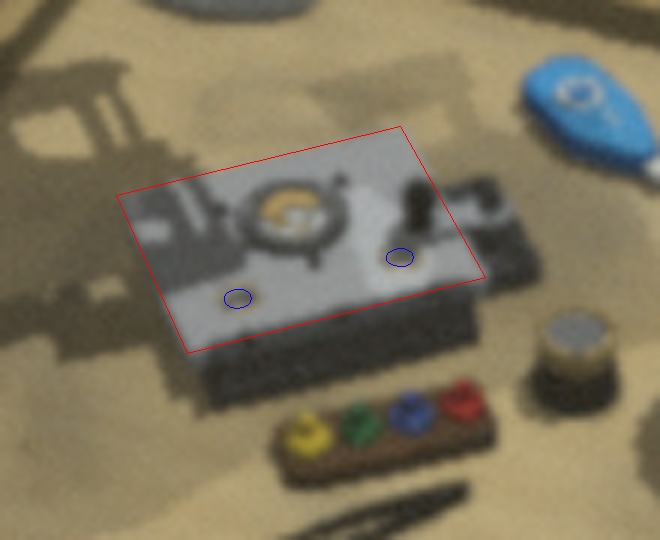

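The picture shows the plate flat in its seated outline. The keeper bar lies over its +y end, with the knob at about (418,207), and the bystanders have not moved. I'm handing in.

```bash
python3 -c "
from rig import robot;print(robot.hand_in())"
```

```text
the job is handed in; nothing more can be done
None
```

The plate lies flat over both pins, the keeper is turned to its stop over the plate's end, the loupe, oil stand and tweezers are where they were, and the job was handed in at about 24 s; seating was judged from the camera images and push forces.

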